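# Swing a carving blank home against the heel post and hold it down

### The arm

A 6-joint arm with a two-finger parallel gripper is mounted at the origin on the work surface. World frame = base frame: x ahead of the robot, y to its left, z up, the work surface at z = 0. Lengths are in m, angles in rad, forces in N, time in s.
With the tool pointing down it reaches from about 0.325 to 1 m from the base axis. Payload 5.1 kg.
Tool frame: the origin (TCP) lies between the finger pads; the fingertips stand 17 mm ahead of it and the grasp point (between the pads) lies 2 mm behind it; z points along the fingers, y is the line along which they close (so a half turn about z gives the same grasp; the last joint's range is limited). The gripper opens to 85 mm and grips with 20 to 120 N. Pads are 22 mm wide; open, the fingers measure 114 mm over their backs; the gripper's body (76 mm by 85 mm) begins 54 mm behind the grasp point. The pads swing forward as they close: fully open they stand 13 mm farther back than shut.
Start: joints at [-1.387, 0.124, 1.65, -0, 1.367, -0.083], TCP at [0.171, -0.627, 0.248] pointing down, gripper open.
Joint ranges: [-2.61, 2.61], [-1.02, 2.33], [0.03, 2.71], [-1.35, 4.49], [0.32, 2.68], [-2.91, 2.91]. Speed limits (rad/s): [2.57, 2.57, 3.14, 3.14, 3.14, 3.14].

### API

Orientations are given as a rotation vector (axis times angle).
In Python, from workcell import ctrl, read_camera, camera_params gives the robot as it stands. The module is installed in compiled form; this text tells all that it offers. Calls block until the motion is done:
- ctrl.movep(position, orientation): joint-space move of the TCP to a pose.
- ctrl.movel(position, frame=None, vel=0.15, force_limit=None): straight line of the TCP; frame=None keeps the orientation; vel is the mean speed in m/s. With force_limit (N) it stops when the force on the tool has changed by that much, and returns True; else False.
- ctrl.move_j(angles): joint-space move.
- ctrl.set_gripper(opening, f_grip=None): finger opening in m; f_grip is the grip in N (None keeps the last); returns when the fingers have stopped.
- ctrl.pause(seconds).
- ctrl.solve_ik(position, orientation): joint angles nearest the present ones, or None.
- read_camera(name): name is "scene" or "top" or "wrist"; returns the picture (480x640x3 uint8, red, green, blue); there is no depth.
- camera_params(name): a dict with "intrinsics" (3x3 intrinsics, pixels), "extrinsics" (4x4, takes a point from world to camera coordinates); the wrist camera has in their place "mount" (4x4, takes a point from camera to tool coordinates, whose origin is the TCP and whose axes are the flange's). Camera axes: x right, y down, z forward; pixel columns grow to the right and rows downward; lengths in m; the calibration is good to about 2 mm. A picture is of the moment at which its call begins: read the wrist's pose just before it. camera_params takes no time and is no camera call.
A pose or a line that the arm cannot do raises ctrl.Unreachable and nothing moves.
- ctrl.job_done(): hands the job in; it is judged then, once.
Readings, each from a call of its own:
- ctrl.read_time(): time.
- ctrl.read_q(): joint angles.
- ctrl.read_qvel(): joint speeds.
- ctrl.read_joint_efforts(): joint torques, N m.
- ctrl.read_position(): TCP position.
- ctrl.read_ee_rot(): TCP orientation.
- ctrl.read_contact_force(): force on the tool from outside, world axes, zero at the start.
- ctrl.read_wrist_torque(): the same for the moment, N m.
- ctrl.read_width(): finger opening in m.
- ctrl.read_gripper_force(): force on a finger pad.
Only numpy, scipy, OpenCV 4.12 (cv2) and the standard library are available. Lean on these libraries where they do the work, as an engineer would, in place of code of your own. Each camera call takes 0.05 s, during which the arm holds its last target. There are 200 camera calls.

### The job

Lay the dark carving blank flat on the plywood jig with its red-painted end up against the steel post and its other end swung well out from the wooden fence (about 25 degrees askew), and let go of it. Then take it again and, keeping it flat on the board and the red end at the post, swing its unpainted end round until it lies flush along the fence with the red end still against the post. Last, turn the yellow hold-down button squarely across the blank, leaving the pale blank and the small grey stone on the board where they are.

Things in the scene. Friction and masses are not known exactly. Their poses are not given: they have to be found in the camera images.
- jig: Fixed jig on the bench: plywood board 240 (jig x) x 340 (jig y) x 12 mm with a wooden fence, a steel post and a yellow turn-button on it. Origin: centre of the board's underside, on the bench; z up. Its +x looks away from the robot.
- fence (a point): Jig (-60,45) mm, on the board's top: the +y end of the fence's working face. The fence is 36 mm thick, 38 mm high above the board, and runs along jig y from y=-155 to +45 mm; its face, at jig x=-60 mm, looks to jig +x. A blank lying home reaches 110 mm past this end, so it can be gripped across there.
- post (a point): Foot of the steel heel post's axis on the board's top, at jig (-45,-137) mm. 24 mm diameter, 55 mm high above the board, by the -y end of the fence's face.
- seat (a point): Point on the jig board's top surface (12 mm above the bench), at jig (-37.5,-125) mm: where the centre of the red end's lower edge (heel) lies when the blank is home, flush to the fence and touching the post. Axes as jig.
- blank: Loose dark-wood blank, a bar 280 (its x) x 45 (y) x 36 mm high, about 0.3 kg. Origin: centre of its underside; z up. Its -x end is painted red; the other end is bare. Home: its x axis runs along jig +y.
- heel (a point): Middle of the bottom edge of the blank's red end (blank x=-140 mm).
- tail (a point): Middle of the bottom edge of the blank's unpainted end (blank x=+140 mm).
- button (a joint): Angle of the yellow hold-down button about its upright pivot on the fence, rad, counterclockwise from above. 0: arm along the fence to jig -y (open); 1.57, its stop: arm to jig +x, square across the blank; other stop -0.6. Stays where left; 1 to 2 N at the peg turns it. Arm 20 mm wide, 10 mm thick, reaching 75 mm from the pivot, underside 4 mm above a blank on the board.
- pivot (a point): Pivot axis of the button at jig (-80,-30) mm, at the height of the arm's top (62 mm above the bench).
- peg (a point): Centre of the top of the black round peg on the button's arm, 45 mm from the pivot, 84 mm above the bench. The peg is 16 mm in diameter and stands 22 mm above the arm: pinch or push it from above.
- pale: Loose pale blank with a blue-painted end, same size as the dark one; leave it. Origin: centre of underside, x along its length.
- stone: Small grey slip stone, 50x30x16 mm, lying loose on the jig's board near its +x, -y corner; leave it. Origin: centre of underside.

How it is judged:
On the way, in this order (a step that is already met when the one before it is completed fails the run):
1. the dark blank lies flat on the board, 17 to 45 degrees askew of the fence, its red end within 30 mm of its seat at the post, let go and at rest (horizontal distance between heel and seat below 0.03 m and angle between the x axis of blank and the y axis of jig, either way round between 0.3 and 0.8 rad and y of tail in the frame of seat above 0.1 m and z of heel in the frame of seat between -0.004 and 0.006 m and z of tail in the frame of seat between -0.004 and 0.006 m and contact force between the fingers and blank below 0.2 N and linear speed of blank below 0.02 m/s), for 0.2 s.
2. the fingers have it again and have swung it part of the way in (5 to 15 degrees left), flat on the board, the red end still within 30 mm of its seat (horizontal distance between heel and seat below 0.03 m and angle between the x axis of blank and the y axis of jig, either way round between 0.08 and 0.27 rad and y of tail in the frame of seat above 0.1 m and z of heel in the frame of seat between -0.004 and 0.006 m and z of tail in the frame of seat between -0.004 and 0.006 m and contact force between the fingers and blank above 0.2 N), for 0.04 s.
3. it lies in line and flush along the fence, red end against the post, the button not yet across it (angle between the x axis of blank and the y axis of jig, either way round below 0.04 rad and x of heel in the frame of seat between -0.005 and 0.005 m and y of heel in the frame of seat between -0.006 and 0.009 m and y of tail in the frame of seat above 0.2 m and z of heel in the frame of seat between -0.004 and 0.006 m and z of tail in the frame of seat between -0.004 and 0.006 m and value of joint button below 0.9 rad), for 0.2 s.
4. the button is turned across the blank (value of joint button above 1.35 rad), for 0.2 s.
At the end, for the whole second after the job is handed in: The dark blank lies flat on the board (ends within 6 mm of it), released and at rest, within 2.3 degrees of the fence's line, red end within 5 mm of the fence face and 9 mm of the post; the button is past 1.35 rad, across it. Pale blank and stone have not moved over 30 mm (angle between the x axis of blank and the y axis of jig, either way round below 0.04 rad and x of heel in the frame of seat between -0.005 and 0.005 m and y of heel in the frame of seat between -0.006 and 0.009 m and y of tail in the frame of seat above 0.2 m and z of heel in the frame of seat between -0.004 and 0.006 m and z of tail in the frame of seat between -0.004 and 0.006 m and contact force between the fingers and blank below 0.2 N and linear speed of blank below 0.02 m/s and value of joint button above 1.35 rad); the robot touches nothing.
It fails at once if the pale blank is disturbed (moved more than 30 mm) (distance of pale from where it was at the start of the episode above 0.03 m).
It fails at once if the slip stone is moved more than 30 mm (distance of stone from where it was at the start of the episode above 0.03 m).
It also fails if it takes over 67 s, if anything falls off the work surface, if the arm or the gripper's body presses on something with over 40 N, if the wrist force passes 120 N, or if a joint passes its speed limit or range.

## Working session

There is one attempt and no reset: what is moved stays moved. The work goes in short steps, each a Python script; the robot and the scene stay as the last script left them, time stands still between calls to the robot, and variables do not carry over. Pictures are saved under pics/ and viewed, at most 10 in all, crops included, and the job is handed in when it is done.

```bash
mkdir -p pics; python3 - <<'E'
from workcell import ctrl, read_camera, camera_params
import cv2,numpy as np
np.set_printoptions(precision=4,suppress=True)
for n in ("top","scene"):
    im=read_camera(n); cv2.imwrite(f"pics/{n}0.png",im[:,:,::-1]); p=camera_params(n); print(n,p["intrinsics"],p["extrinsics"])
print(camera_params("wrist"),ctrl.read_position(),ctrl.read_ee_rot(),ctrl.read_time())
E
```

```text
top [[537.268    0.     318.2395]
 [  0.     537.268  254.4886]
 [  0.       0.       1.    ]] [[-0.0074 -0.9998  0.0167  0.0213]
 [-0.9857  0.0045 -0.1686  0.5753]
 [ 0.1685 -0.0177 -0.9855  1.1659]
 [ 0.      0.      0.      1.    ]]
scene [[505.       0.     310.7133]
 [  0.     505.     234.1625]
 [  0.       0.       1.    ]] [[ 0.8544  0.5196  0.0064 -0.4905]
 [ 0.4139 -0.673  -0.613  -0.1652]
 [-0.3142  0.5264 -0.79    1.1854]
 [ 0.      0.      0.      1.    ]]
{'intrinsics': array([[342.6292,   0.    , 324.72  ],
       [  0.    , 342.6292, 242.361 ],
       [  0.    ,   0.    ,   1.    ]]), 'mount': array([[ 0.0001, -0.9617, -0.274 ,  0.0705],
       [ 1.    , -0.0001,  0.0008, -0.0004],
       [-0.0008, -0.274 ,  0.9617, -0.1257],
       [ 0.    ,  0.    ,  0.    ,  1.    ]])} [ 0.1713 -0.6265  0.2472] [-3.1118 -0.4177  0.0002] 0.1
```

View pics/top0.png

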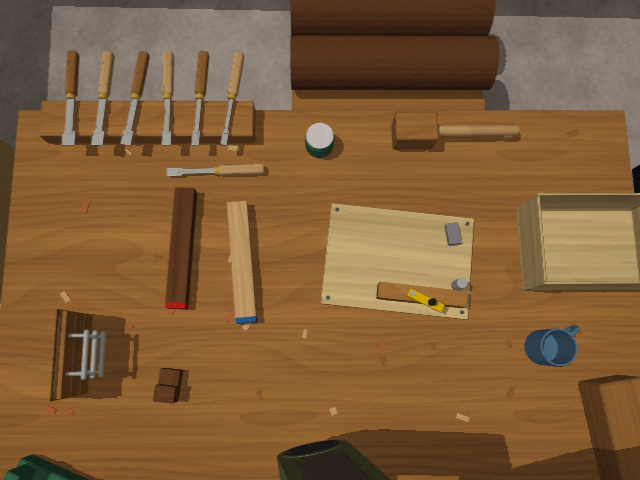

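View pics/scene0.png

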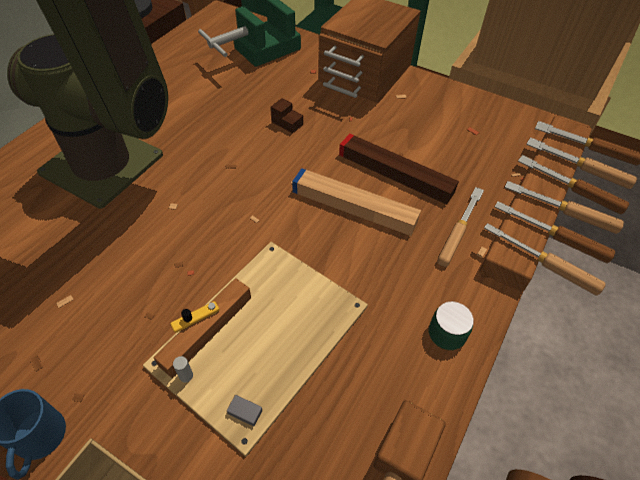

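The top view shows the dark blank with its red end at about (177,305), the pale blank at (242,262), the board corners at (331,205), (474,218), (468,319) and (322,304), the button pivot near (415,295) and the peg near (432,302). The scene view agrees, and shows the button open.

```bash
cat > h.py <<'E'
import numpy as np, cv2
from scipy.spatial.transform import Rotation as Rn
from workcell import ctrl, read_camera, camera_params
np.set_printoptions(precision=4,suppress=True)
def cam(name):
    p=camera_params(name)
    if name=="wrist":
        T=np.eye(4); T[:3,:3]=Rn.from_rotvec(ctrl.read_ee_rot()).as_matrix(); T[:3,3]=ctrl.read_position()
        return p["intrinsics"],T@p["mount"]
    return p["intrinsics"],np.linalg.inv(p["extrinsics"])
def cast(uv,z,c):
    K,T=c; uv=np.atleast_2d(np.asarray(uv,float))
    d=np.c_[uv,np.ones(len(uv))]@np.linalg.inv(K).T@T[:3,:3].T
    o=T[:3,3]; return (o+d*((z-o[2])/d[:,2])[:,None])[:,:2]
def blob(m,near=None):
    cs=cv2.findContours(m.astype(np.uint8),cv2.RETR_EXTERNAL,cv2.CHAIN_APPROX_NONE)[0]
    return max(cs,key=cv2.contourArea)[:,0,:]
def rect(pts):
    (c,s,a)=cv2.minAreaRect((pts*1000).astype(np.float32)); return np.array(c)/1000,s,a,cv2.boxPoints((c,s,a))/1000
def down(phi):
    "tool down, closing axis y along world angle phi"
    y=np.array([np.cos(phi),np.sin(phi),0]); z=np.array([0,0,-1.]); x=np.cross(y,z)
    return Rn.from_matrix(np.c_[x,y,z]).as_rotvec()
E
python3 - <<'E'
from h import *
c=cam("top"); im=cv2.imread("pics/top0.png"); hsv=cv2.cvtColor(im,cv2.COLOR_BGR2HSV)
for n,uv in dict(bench=(300,350),ply=(380,250),dark=(180,250),darkside=(189,250),pale=(240,260),red=(176,305),fence=(395,290),yel=(420,296)).items(): print(n,hsv[uv[1],uv[0]])
print("board hand",cast([(331,205),(474,218),(468,319),(322,304)],.012,c))
def roi(m,x0,y0,x1,y1):
    o=np.zeros(m.shape,bool); o[y0:y1,x0:x1]=m[y0:y1,x0:x1]; return o
H,S,V=[hsv[...,i].astype(int) for i in range(3)]
b=blob(roi((V>155)&(S<140),310,195,485,330)); print("board",rect(cast(b,.012,c)))
d=blob(roi((V<85),155,175,205,318)); print("dark px",cv2.minAreaRect(d),rect(cast(d,.036,c)))
r=blob(roi(((H<6)|(H>174))&(S>180)&(V>90),160,290,200,320)); print("red",cv2.minAreaRect(r),rect(cast(r,.036,c)))
y=roi((H>22)&(H<33)&(S>200)&(V>130),400,280,455,320); yb=blob(y); print("button",rect(cast(yb,.062,c)))
k=blob(roi(V<50,420,290,445,312)); print("peg",k.mean(0),cast(k.mean(0),.084,c), "cam",c[1][:3,3])
cv2.imwrite("pics/crop0.png",np.hstack([cv2.resize(im[180:320,150:270],None,fx=3,fy=3,interpolation=0),cv2.resize(im[200:325,315:480],None,fx=2.6,fy=2.6,interpolation=0)[:420] if 0 else cv2.resize(im[200:340,315:455+25],(420,420),interpolation=0)]))
E
```

```text
bench [ 15 171 143]
ply [ 20 103 198]
dark [ 14 183  89]
darkside [ 10 166  66]
pale [ 17 121 183]
red [  2 234 171]
fence [ 16 169 155]
yel [ 24 255 203]
board hand [[ 0.7004 -0.0139]
 [ 0.6677 -0.3525]
 [ 0.43   -0.3252]
 [ 0.4664  0.0094]]
board (array([ 0.5683, -0.1683]), (339.4900207519531, 238.30506896972656), 83.41163635253906, array([[ 0.4305, -0.3232],
       [ 0.6672, -0.3506],
       [ 0.7062, -0.0133],
       [ 0.4694,  0.014 ]], dtype=float32))
dark px ((193.91542053222656, 248.36221313476562), (11.222208023071289, 120.2634506225586), 4.214178562164307) (array([0.5961, 0.3008]), (25.81989860534668, 278.3445739746094), 87.76615905761719, array([[0.4566, 0.2933],
       [0.7347, 0.2824],
       [0.7357, 0.3082],
       [0.4576, 0.3191]], dtype=float32))
red ((174.99705505371094, 305.0382385253906), (20.24787712097168, 5.598844528198242), 4.39870548248291) (array([0.4642, 0.3392]), (45.517486572265625, 12.471295356750488), 85.2519302368164, array([[0.4561, 0.317 ],
       [0.4686, 0.316 ],
       [0.4723, 0.3613],
       [0.4599, 0.3624]], dtype=float32))
button (array([ 0.4702, -0.2178]), (83.32115936279297, 19.10137176513672), 62.790985107421875, array([[ 0.4427, -0.2505],
       [ 0.4597, -0.2592],
       [ 0.4978, -0.1851],
       [ 0.4808, -0.1764]], dtype=float32))
peg [431.8421 301.7368] [[ 0.4643 -0.2272]] cam [0.3707 0.0394 1.2456]
```

View pics/crop0.png

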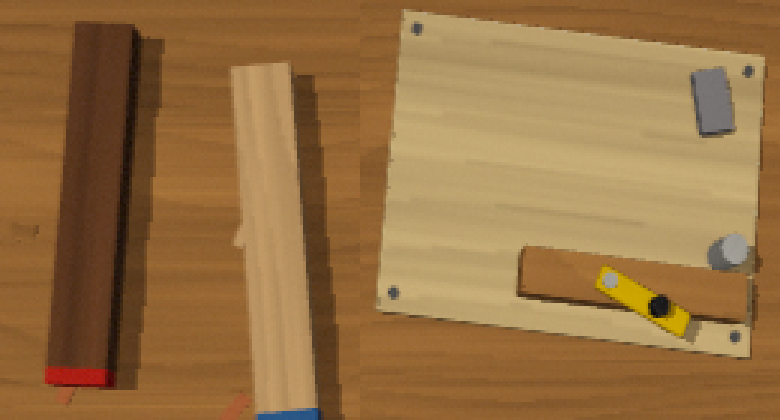

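```bash
cat >> h.py <<'E'
JC=np.array([.5683,-.1683]); JA=np.deg2rad(-6.59)
def rot(a): return np.array([[np.cos(a),-np.sin(a)],[np.sin(a),np.cos(a)]])
def jw(p): return JC+rot(JA)@np.asarray(p,float)   # jig (m) -> world
def wj(p): return (np.asarray(p)-JC)@rot(JA)
POST=np.array([-.045,-.137])
def blankpt(th,x,c=0.):
    "world xy of blank-axis point x (blank frame), askew th, rolled round the post at clearance c"
    u=np.array([np.sin(th),np.cos(th)]); v=np.array([np.cos(th),-np.sin(th)])
    return jw(POST+(.012+c+.140+x)*u+.0075*v)
def bang(th): return JA+np.pi/2-th   # world angle of blank x axis
E
python3 - <<'E'
from h import *
c=cam("top")
P=cast([(175.3,187.3),(194.7,188.3),(165,308),(187,308)],.036,c); print(P)
far=P[:2].mean(0); heel=np.array([.460,.3395]); d=far-heel; L=np.linalg.norm(d); a=np.arctan2(d[1],d[0]); print(L,np.rad2deg(a),(far+heel)/2)
ctr=(far+heel)/2
for s in (1,-1):
    for n,xy,z,an in (("grasp",ctr,.022,a),("place",blankpt(np.deg2rad(25),0,.003),.034,bang(np.deg2rad(25))),("tail",blankpt(np.deg2rad(25),.085,.003),.034,bang(np.deg2rad(25))),("home",blankpt(0,.085),.034,bang(0))):
        print(s,n,xy,ctrl.solve_ik([*xy,z],down(an+s*np.pi/2)))
for ph in (JA,JA+np.pi,JA+np.pi/2,JA-np.pi/2): print("peg",ctrl.solve_ik([*jw([-.08,-.03]),.085],down(ph)))
E
```

```text
[[0.7375 0.3487]
 [0.7349 0.3037]
 [0.4578 0.3612]
 [0.4574 0.3122]]
0.27652991364240104 -2.7653114193364083 [0.5981 0.3328]
1 grasp [0.5981 0.3328] [ 0.4294  0.4141  1.7072 -0.      1.0203 -1.0931]
1 place [ 0.5955 -0.1711] None
1 tail [ 0.64   -0.0987] [-0.2359  0.3294  1.7957 -0.      1.0165 -2.8262]
1 home [ 0.5425 -0.0647] None
-1 grasp [0.5981 0.3328] [ 0.4294  0.4141  1.7072 -0.      1.0203  2.0485]
-1 place [ 0.5955 -0.1711] [-0.3665  0.2765  1.8631 -0.      1.0021  0.1849]
-1 tail [ 0.64   -0.0987] [-0.2359  0.3294  1.7957 -0.      1.0165  0.3154]
-1 home [ 0.5425 -0.0647] [-0.2169  0.1331  2.0334 -0.      0.9751 -0.1019]
peg [-0.4743  0.0022  2.0705 -0.      1.069  -0.3592]
peg [-0.4743  0.0022  2.0705 -0.      1.069   2.7823]
peg [-0.4743  0.0022  2.0705  0.      1.069  -1.93  ]
peg [-0.4743  0.0022  2.0705 -0.      1.069   1.2115]
```

```bash
python3 - <<'E'
from h import *
a=np.deg2rad(-2.77); ctr=[.5985,.333]; o=down(a-np.pi/2)
ctrl.movep([*ctr,.14],o); ctrl.movel([*ctr,.022],vel=.12)
ctrl.set_gripper(.03,40); print("w",ctrl.read_width(),ctrl.read_time())
ctrl.movel([*ctr,.17],vel=.15); print("w",ctrl.read_width(),ctrl.read_contact_force())
th=np.deg2rad(25); xy=blankpt(th,0,.004); o=down(bang(th)-np.pi/2)
ctrl.movep([*xy,.17],o); ctrl.movel([*xy,.06],vel=.12)
print("hit",ctrl.movel([*xy,.032],vel=.03,force_limit=6),ctrl.read_position(),xy,ctrl.read_time())
im=read_camera("top"); cv2.imwrite("pics/top1.png",im[:,:,::-1])
E
```

```text
w 0.04429311906650845 5.3667
w 0.044262964292447075 [ 0.6256 -0.5293 -3.7928]
hit True [ 0.5958 -0.1702  0.035 ] [ 0.596  -0.1703] 10.1667
```

View pics/top1.png

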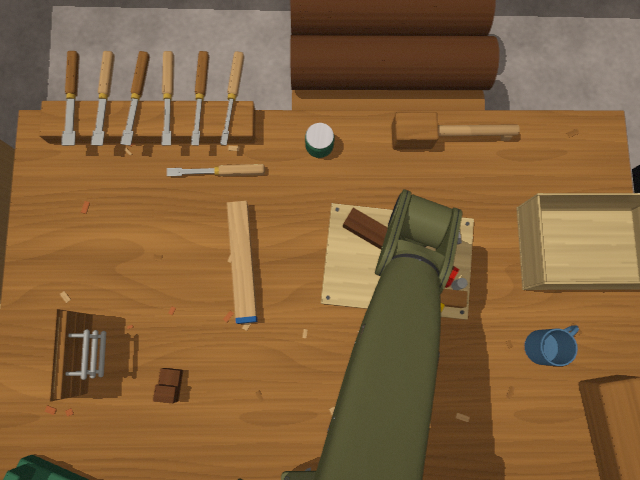

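The blank is on the board about 25° askew, with the red end at about (453,277) beside the post at (460,284). Next I'll release it and check with the wrist camera.

```bash
python3 - <<'E'
from h import *
ctrl.set_gripper(.07); print(ctrl.read_width()); p=ctrl.read_position()
ctrl.movel([p[0],p[1],.17],vel=.2); ctrl.pause(.3)
th=np.deg2rad(25); xy=blankpt(th,.085,.004); o=down(bang(th)-np.pi/2)
ctrl.movep([*xy,.30],o)
c=cam("wrist"); im=read_camera("wrist"); cv2.imwrite("pics/w1.png",im[:,:,::-1]); np.savez("w1",K=c[0],T=c[1]); print(ctrl.read_time())
im=read_camera("scene"); cv2.imwrite("pics/s1.png",im[:,:,::-1])
E
```

```text
0.07009704417273015
12.4333
```

View pics/w1.png

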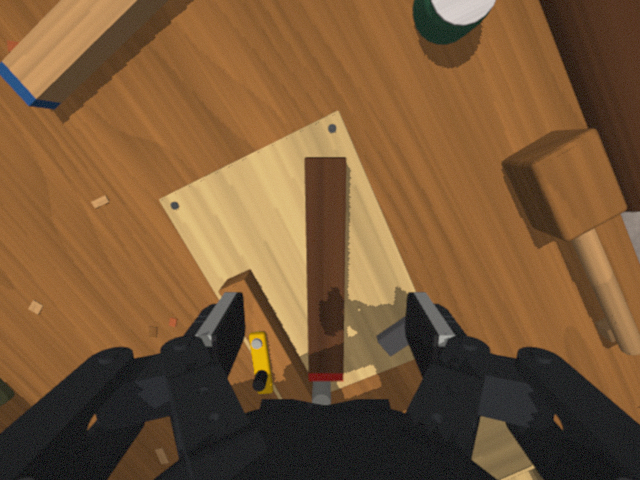

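View pics/s1.png

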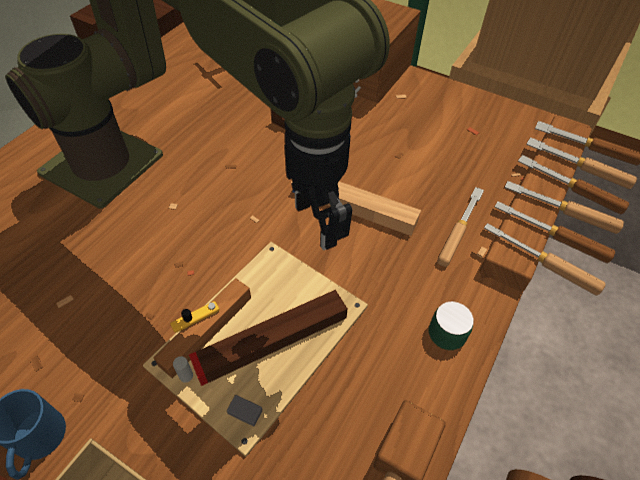

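The wrist view shows the blank's top running from (305–345,157) to the red end at (309–343,380), with the post right behind it at (320,392). The blank is flat and released.

```bash
python3 - <<'E'
from h import *
d=np.load("w1.npz"); c=(d["K"],d["T"])
P=wj(cast([(305,157),(345,157),(309,380),(343,380)],.048,c)); print(P)
t,h=P[:2].mean(0),P[2:].mean(0); a=np.arctan2(*(t-h)); print("tail,heel",t,h,"len",np.linalg.norm(t-h),"deg",np.rad2deg(a))
print("nominal",wj(blankpt(np.deg2rad(25),.14,.004)),wj(blankpt(np.deg2rad(25),-.14,.004)))
print("board",wj(cast([(338,111),(160,200)],.012,c)),"fence end top",wj(cast([(248,270),(222,283)],.050,c)),"pivot",wj(cast([(257,343)],.062,c)))
E
```

```text
[[ 0.0684  0.1388]
 [ 0.107   0.1208]
 [-0.049  -0.1148]
 [-0.0092 -0.1333]]
tail,heel [0.0877 0.1298] [-0.0291 -0.1241] len 0.27943322898328893 deg 24.704118685667986
nominal [0.0869 0.1281] [-0.0314 -0.1257]
board [[ 0.1217  0.1681]
 [-0.1149  0.1671]] fence end top [[-0.0473  0.052 ]
 [-0.0828  0.0506]] pivot [[-0.0776 -0.0318]]
```

```bash
python3 - <<'E'
from h import *
D=np.deg2rad
th=D(24.8); X=.083; c=.005
P=lambda t: blankpt(t,X,c); O=lambda t: down(bang(t)-np.pi/2)
xy=P(th); ctrl.movep([*xy,.10],O(th)); ctrl.movel([*xy,.036],vel=.12)
ctrl.set_gripper(.03,40); print("w",ctrl.read_width(),ctrl.read_contact_force())
for t in (21,17,13,10,7,4,2,.7):
    hit=ctrl.movel([*P(D(t)),.036],O(D(t)),vel=.06,force_limit=25)
    f=ctrl.read_contact_force(); print(t,hit,f,ctrl.read_width())
    if hit: break
    if t==10: ctrl.pause(.2)
print(ctrl.read_time(),ctrl.read_position(),P(D(.7)))
E
```

```text
w 0.04428653581324354 [-0.8353 -0.3228  4.5825]
21 False [ 0.8801 -0.0659  7.4956] 0.04393025250823386
17 False [ 1.3346 -0.0126  6.2038] 0.04437886898323586
13 False [ 2.3527 -0.6835  6.9759] 0.044042107718267116
10 False [ 2.347  -0.9875  7.1829] 0.04465753042301142
7 False [1.5407 0.2715 6.892 ] 0.044408610251883744
4 False [ 1.7734 -0.6537  7.6396] 0.04457578766522955
2 False [1.6953 0.2314 7.8927] 0.044352560253010105
0.7 False [ 3.0545 -0.7986  7.459 ] 0.044616818352088895
17.425 [ 0.5471 -0.0622  0.0376] [ 0.5458 -0.0621]
```

```bash
python3 - <<'E'
from h import *
O=down(bang(0)-np.pi/2); R=rot(JA)
def push(d,dist,lim,v=.02):
    p=ctrl.read_position(); q=p[:2]+R@np.array(d)*dist
    h=ctrl.movel([*q,.036],O,vel=v,force_limit=lim); r=ctrl.read_position()
    print(d,h,"jig",wj(r[:2]),"f jig",R.T@ctrl.read_contact_force()[:2])
push([0,-1],.014,8); push([-1,0],.012,8); push([0,-1],.006,8)
ctrl.set_gripper(.07); print(ctrl.read_width())
p=ctrl.read_position(); ctrl.movel([p[0],p[1],.12],vel=.2)
q=jw([-.0375,.05]); ctrl.movep([*q,.32],O)
c=cam("wrist"); im=read_camera("wrist"); cv2.imwrite("pics/w2.png",im[:,:,::-1]); np.savez("w2",K=c[0],T=c[1]); print(ctrl.read_time())
E
```

```text
[0, -1] True jig [-0.0332  0.1024] f jig [0.403  0.0183]
[-1, 0] True jig [-0.0355  0.1026] f jig [1.8774 0.992 ]
[0, -1] True jig [-0.035   0.1016] f jig [ 0.3101 -1.068 ]
0.0698875623625467
20.1583
```

View pics/w2.png

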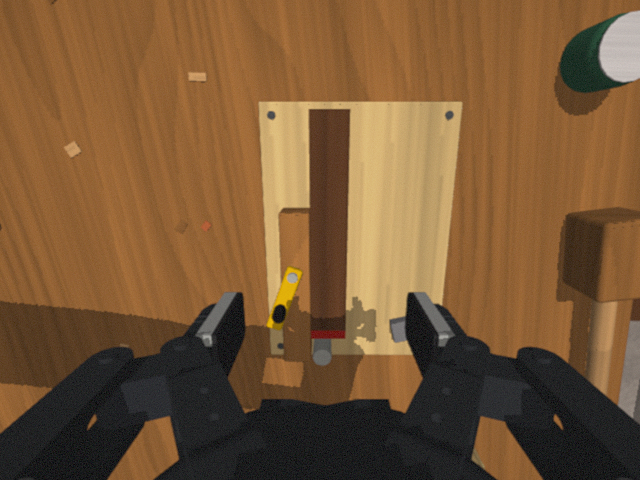

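The blank now lies along the fence. Its bare end is at (309–350,109), its red end at (311–345,338), and the post is at (322,350). I'll put numbers on any remaining gap.

```bash
python3 - <<'E'
from h import *
d=np.load("w2.npz"); c=(d["K"],d["T"])
im=cv2.imread("pics/w2.png"); hsv=cv2.cvtColor(im,cv2.COLOR_BGR2HSV); H,S,V=[hsv[...,i].astype(int) for i in range(3)]
m=((H<6)|(H>174))&(S>180)&(V>60); m[:325]=0; m[345:]=0; m[:,:300]=0; m[:,355:]=0
r=blob(m); print("red px",r.min(0),r.max(0))
P=wj(cast([(309,109),(350,109),(310.5,338),(345.5,338)],.048,c)); t,h=P[:2].mean(0),P[2:].mean(0)
print(P,t,h,np.linalg.norm(t-h),"deg",np.rad2deg(np.arctan2(*(t-h))))
print("board far corners",wj(cast([(260,102),(462,102)],.012,c)),"pivot",wj(cast([(292,278)],.062,c)),"peg",wj(cast([(279,313)],.084,c)))
print("post top",wj(cast([(322,357)],.067,c)))
for y in (230,270): print(y,[tuple(im[y,x]) for x in range(300,318,1)])
cv2.imwrite("pics/w2c.png",cv2.resize(im[200:370,260:370],None,fx=5,fy=3.5,interpolation=2))
E
```

```text
red px [311 330] [344 337]
[[-0.0555  0.1575]
 [-0.0113  0.1575]
 [-0.057  -0.1215]
 [-0.0115 -0.1214]] [-0.0334  0.1575] [-0.0343 -0.1214] 0.27889047203536355 deg 0.17402772535729677
board far corners [[-0.1145  0.1685]
 [ 0.1217  0.1685]] pivot [[-0.0775 -0.0322]] peg [[-0.0913 -0.0668]]
post top [[-0.0419 -0.1368]]
230 [(np.uint8(59), np.uint8(109), np.uint8(161)), (np.uint8(56), np.uint8(108), np.uint8(160)), (np.uint8(53), np.uint8(106), np.uint8(160)), (np.uint8(63), np.uint8(111), np.uint8(164)), (np.uint8(56), np.uint8(108), np.uint8(159)), (np.uint8(56), np.uint8(107), np.uint8(161)), (np.uint8(62), np.uint8(110), np.uint8(167)), (np.uint8(63), np.uint8(112), np.uint8(166)), (np.uint8(60), np.uint8(101), np.uint8(148)), (np.uint8(46), np.uint8(77), np.uint8(109)), (np.uint8(34), np.uint8(53), np.uint8(85)), (np.uint8(33), np.uint8(58), np.uint8(87)), (np.uint8(43), np.uint8(61), np.uint8(88)), (np.uint8(32), np.uint8(53), np.uint8(88)), (np.uint8(23), np.uint8(49), np.uint8(82)), (np.uint8(34), np.uint8(61), np.uint8(92)), (np.uint8(40), np.uint8(57), np.uint8(89)), (np.uint8(38), np.uint8(60), np.uint8(88))]
270 [(np.uint8(2), np.uint8(127), np.uint8(164)), (np.uint8(40), np.uint8(113), np.uint8(153)), (np.uint8(49), np.uint8(110), np.uint8(155)), (np.uint8(55), np.uint8(108), np.uint8(163)), (np.uint8(57), np.uint8(110), np.uint8(170)), (np.uint8(65), np.uint8(114), np.uint8(171)), (np.uint8(57), np.uint8(111), np.uint8(168)), (np.uint8(66), np.uint8(119), np.uint8(176)), (np.uint8(60), np.uint8(109), np.uint8(162)), (np.uint8(43), np.uint8(81), np.uint8(122)), (np.uint8(40), np.uint8(66), np.uint8(98)), (np.uint8(34), np.uint8(56), np.uint8(89)), (np.uint8(46), np.uint8(61), np.uint8(96)), (np.uint8(42), np.uint8(62), np.uint8(93)), (np.uint8(26), np.uint8(51), np.uint8(88)), (np.uint8(39), np.uint8(57), np.uint8(89)), (np.uint8(28), np.uint8(54), np.uint8(86)), (np.uint8(42), np.uint8(58), np.uint8(91))]
```

View pics/w2c.png

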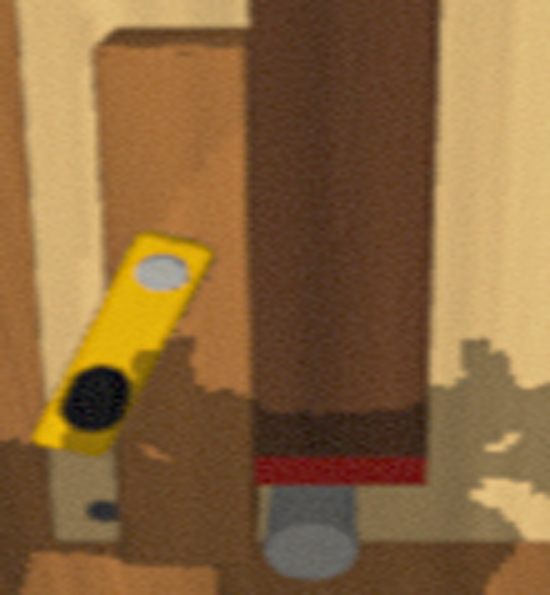

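The blank is flush to the fence in the image. Allowing for a common offset of about 2.5 mm in this view, the heel is 0–4 mm from the post. I'll nudge it home with closed fingers, then turn the button.

```bash
python3 - <<'E'
from h import *
O=down(bang(0)-np.pi/2)
def go(j,z,**k):
    h=ctrl.movel([*jw(j),z],O,**k); return h
ctrl.set_gripper(0.0,40)
ctrl.movep([*jw([-.037,.195]),.09],O); go([-.037,.195],.040,vel=.1)
h=go([-.037,.155],.040,vel=.03,force_limit=7); print("y push",h,wj(ctrl.read_position()[:2]))
go([-.037,.195],.040,vel=.15); go([-.037,.195],.10,vel=.2)
ctrl.movep([*jw([.045,.0]),.10],O); go([.045,.0],.040,vel=.15)
h=go([-.010,.0],.040,vel=.03,force_limit=7); print("x push",h,wj(ctrl.read_position()[:2]))
go([.045,.0],.040,vel=.15); go([.045,.0],.13,vel=.2); print(ctrl.read_time())
ctrl.movep([*jw([.02,.02]),.32],O)
c=cam("wrist"); im=read_camera("wrist"); cv2.imwrite("pics/w3.png",im[:,:,::-1]); np.savez("w3",K=c[0],T=c[1])
hsv=cv2.cvtColor(im[:,:,::-1].copy(),cv2.COLOR_BGR2HSV); H,S,V=[hsv[...,i].astype(int) for i in range(3)]
m=((H<6)|(H>174))&(S>180)&(V>60); n,l,st,cen=cv2.connectedComponentsWithStats(m.astype(np.uint8)); print([s for s in st[1:] if s[4]>60])
yb=blob((H>22)&(H<33)&(S>200)&(V>100)); print("button px",cv2.minAreaRect(yb)); print(ctrl.read_time())
E
```

```text
y push True [-0.0371  0.165 ]
x push True [0.0005 0.    ]
28.125
[array([265, 311,  25,  10, 190], dtype=int32)]
button px ((238.30003356933594, 265.6000061035156), (16.12761688232422, 46.4854850769043), 18.434947967529297)
28.9667
```

View pics/w3.png

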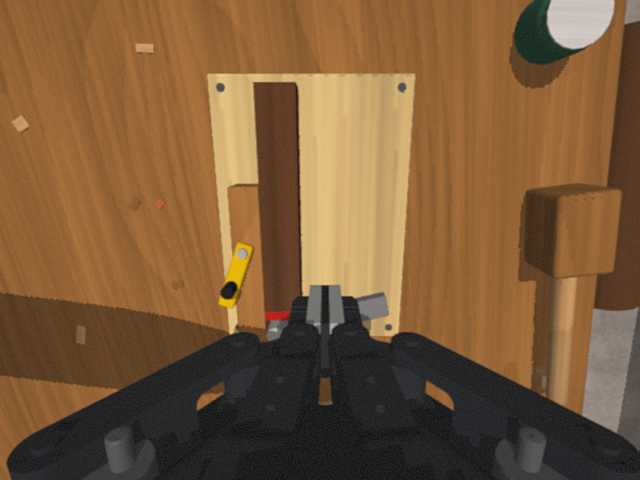

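The blank is home: the tail stopped the fingers where it should, with its face at about y=0.154, and the side push agrees (face near x=-0.014). The peg is at (229,290), so the button stands at about -0.39 rad. Next I'll pinch the peg and turn it.

```bash
python3 - <<'E'
from h import *
PV=np.array([-.08,-.03]); O=down(JA+.59)
pk=lambda t: jw(PV+.045*np.array([np.sin(t),-np.cos(t)]))
ctrl.set_gripper(.05)
p=pk(-.39); ctrl.movep([*p,.14],O); print("down",ctrl.movel([*p,.085],vel=.08,force_limit=10))
ctrl.set_gripper(.0,20); print("w",ctrl.read_width())
for t in np.linspace(-.39,1.57,11)[1:]:
    h=ctrl.movel([*pk(t),.085],O,vel=.06,force_limit=30)
    if h: print("hit",t); break
print(ctrl.read_width(),ctrl.read_contact_force(),ctrl.read_time())
ctrl.set_gripper(.05); q=ctrl.read_position(); ctrl.movel([q[0],q[1],.14],vel=.15)
ctrl.movep([*jw([.06,.0]),.32],O:=down(JA))
c=cam("wrist"); im=read_camera("wrist"); cv2.imwrite("pics/w4.png",im[:,:,::-1]); np.savez("w4",K=c[0],T=c[1]); print(ctrl.read_time())
E
```

```text
down False
w 0.014655791008048341
0.01487527818196796 [-3.2363 -0.8338  7.335 ] 34.6583
36.4917
```

View pics/w4.png

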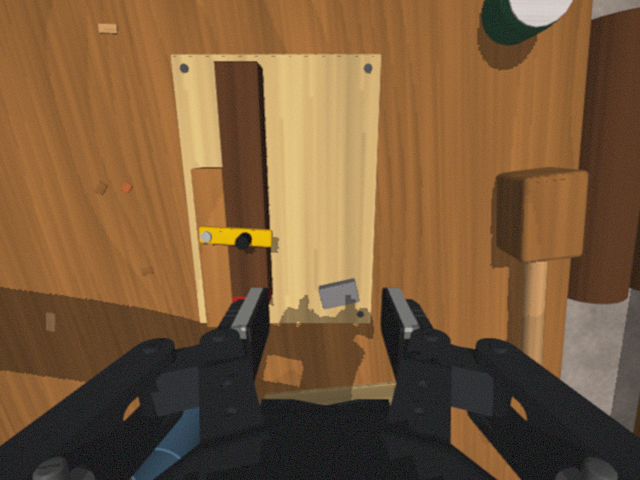

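The button lies square across the blank, from (206,237) to (272,239). The blank is still flush to the fence and the stone is undisturbed at (339,293), so I'm handing in.

```bash
python3 -c "
from workcell import ctrl
print(ctrl.job_done())"
```

```text
the job is handed in; nothing more can be done
None
```

I handed the job in at about 36.5 s (no verdict was returned): the dark blank is flush to the fence with its red end at the post, the yellow button is square across it, and I never touched the pale blank or the stone.

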